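Fit a brake disc on the studs of a drive hub

TASK

Fit the steel brake disc that lies on the bench onto the upturned hub of the drive unit, hat side up as it lies: guide it over the centre spigot, turn it under light pressure until all four holes find the studs, then press it fully home past the spring balls until its hat sits flat on the hub's flange, and let go. Feel your way: never ram, drop or force the disc against the studs or the hub, and leave the parts dish, the calliper and the brass drift where they lie.

Things in the scene. Friction and masses are not known exactly. Their poses are not given: they have to be found in the camera images.
- brake_disc: Steel brake disc, 0.37 to 0.63 kg, flat on the bench, hat up: drilled ring 140 mm across, 5 mm thick, with a raised round hat in the middle, hollow below, its top 30 mm above the ring's underside. Origin: on the axis, at the ring's underside. z up out of the hat; the four stud holes lie on +x, +y, -x, -y.
- disc_hat (a point): Centre of the hat's top, 30 mm above the disc's origin. The hat is a cylinder, 62 mm outside, 56 mm inside; 25 mm of its wall stands above the ring, to be gripped from above. Its top web is 6 mm thick, with a centre bore of 18 mm and four holes of 10 mm, evenly spaced on a circle of 38 mm diameter.
- disc_web (a point): On the disc's axis at the underside of the hat's top web, 24 mm above the disc's origin, 6 mm below disc_hat: the face that must meet the hub's flange. Axes as the disc's.
- drive_unit: Worm gearmotor fixed on the bench: dark plate 150 x 128 x 8 mm, gearbox 88 x 88 mm, 77 mm high; the motor, 68 mm high, runs along +x to 160 mm from the axis. Its output hub points up in the middle. Self-locking: the hub does not turn with the disc. It stands at an unknown angle which this pose does NOT tell. Origin: on the hub's axis at bench level; z up.
- flange_face (a point): Centre of the top face of the hub's dark flange (50 mm diameter), 104 mm above the bench; axes as the drive unit's. Four studs, 8 mm diameter, 20 mm long, the last 2 mm coned, rise from it on a circle of 38 mm diameter, evenly spaced. Any 90 degree stretch holds one fitting angle, with about 3 degrees play each way. Disc resting on the stud ends: disc_web 20 mm above this point; home: 0.
- spigot_tip (a point): Top centre of the hub's centre spigot, 28 mm above the flange face (8 mm above the stud ends); 16 mm diameter, its top 6 mm coned to 9 mm. Three small spring balls stick out of it, centred 8 mm above the flange: a disc on the studs slides freely down to about 10 mm above home, then needs roughly 5 to 12 N of push beyond its weight to pass them; they then hold it home.
- magnet_dish: Round steel parts dish, 112 mm across, 29 mm high, near the work, to be left alone. Origin: centre of its underside.
- caliper: Calliper, 230 x 60 mm, lying flat, 14 mm high, to be left alone. Origin: centre of its underside, y along its length.
- brass_drift: Brass drift rod, 130 mm long, 13 mm thick, lying flat, to be left alone. Origin: centre of its underside, y along its length.

How it is judged:
By the outcome, as a careful person would: the job done as asked, in the order asked, and still so for the second after the job is handed in, with the robot touching nothing.
It also fails if it takes over 58 s, if anything falls off the work surface, if the arm or the gripper's body presses on something with over 40 N, if the wrist force passes 120 N, or if a joint passes its speed limit or range.

ROBOT

A 7-joint arm with a two-finger parallel gripper is mounted at the origin on a cart in front of the work surface, level with it; the furniture and walls round the work are solid. World frame = base frame: x ahead of the robot, y to its left, z up, the work surface at z = 0. Lengths are in m, angles in degrees, forces in N, time in s.
With the tool pointing down it reaches from about 0.425 to 0.95 m from the base axis. Payload 4.7 kg.
Tool frame: the origin (TCP) lies on the centre line of the jaws, within the pads' length; the fingertips stand 8 mm ahead of it and the grasp point (between the pads) lies 11 mm behind it (tip_reach is the distance from the TCP to the fingertips, in m); z points along the fingers, y is the line along which they close (so a half turn about z gives the same grasp; the last joint's range is limited). The gripper opens to 85 mm and grips with 20 to 120 N. Pads are 22 mm wide; open, the fingers measure 114 mm over their backs; the gripper's body (76 mm by 85 mm) begins 54 mm behind the grasp point. The pads swing forward as they close: fully open they stand 13 mm farther back than shut.
Start: joints at [73.287, 26.849, -2.785, 87.806, 1.381, 65.374, -4.715], TCP at [0.175, -0.652, 0.239] pointing down, gripper open.
Joint ranges: [-148.3, 148.3], [-19.14, 114.17], [-79.39, 73.82], [5.75, 140.21], [-59.74, 239.74], [12.07, 113.84], [-152.46, 152.46]. Speed limits (degrees/s): [147.25, 147.25, 180, 180, 180, 180, 180].

INTERFACE

Orientations are given as a 3x3 rotation matrix whose columns are the frame's x, y, z axes.
In Python, from plant import read_state, grab_frame, calibration, job_done, tip_reach gives the robot as it stands.
- The arm moves only by the tool move_arm, never from a script. Its argument "deltas" is text: rows parted by semicolons, each of 7 numbers parted by spaces: the turn, a rotation vector about the tool's x, y, z in rad, then the shift along the tool's x, y, z in m, then the finger opening in m, from 0 to 0.0854. A call has 1 to 10 rows; each row shifts and turns the commanded pose from where the row before left it, along the tool's axes as they then stand; what a row does not reach is not made up. A row lasts 1/8 s, in which the tool goes at most 62.5 mm and 10.7 degrees, less where a joint would pass 70% of its speed; a pose out of reach is approached as far as the arm can. A call is refused whole if a number of a shift passes 0.0625 or a number of a turn 0.188, either way. A call with a gripper value outside its range is refused whole. The fingers move at their own pace and stop on an object; "grip_force" is the grip in N (left out, the last holds). Time passes only in rows, so rows that do not move let the fingers close. It gives the time, the measured TCP pose, the force, the opening and the grip force at its end, in the units of the state.
- read_state(): the state, without advancing time (a new reading comes with each control period).
- grab_frame(name): name is "side" or "top"; returns the picture (420x560x3 uint8, red, green, blue); there is no depth.
- calibration(name): a dict with "fx", "fy", "cx", "cy" (pixels), "camera_from_world" (4x4, takes a point from world to camera coordinates). Camera axes: x right, y up, looking along -z (the intrinsics and any distortion apply to the point x, -y, -z); pixel columns grow to the right and rows downward; lengths in m; the calibration is good to about 2 mm. A picture is of the moment at which its call begins. calibration takes no time and is no camera call.
- job_done(): hands the job in; it is judged then, once.
The state is a dict: "clock": time; "joint_pos": joint angles; "dq": joint speeds; "joint_torque": joint torques, N m; "ee_pos": TCP position; "tcp_rot": TCP orientation; "force": force on the tool from outside, world axes, zero at the start; "moment": the same for the moment, N m; "gripper_width": finger opening in m; "grip_force": force on a finger pad.
Only numpy, scipy, OpenCV 4.12 (cv2) and the standard library are available. Lean on these libraries where they do the work, as an engineer would, in place of code of your own. Each camera call takes 0.05 s, during which the arm holds its last target. There are 200 camera calls.

## Working session

There is one attempt and no reset: what is moved stays moved. The work goes in short steps, Python scripts to look and compute and a tool call to move; the robot and the scene stay as the last step left them, time stands still between calls to the robot, and variables do not carry over. Pictures are saved under pics/ and viewed, at most 10 in all, crops included, and the job is handed in when it is done.

Besides the shell and the picture viewer there is one more tool, called after "Request:" by a JSON object that holds its "api" and its "payload". move_arm: Moves the arm, as the interface text tells. Its arguments: {"type":"object","properties":{"deltas":{"type":"string"},"grip_force":{"type":"number"}},"required":["deltas"]}

```bash
mkdir -p pics; python3 - <<'E'
from plant import *
import cv2,numpy as np
np.set_printoptions(precision=4,suppress=True)
for n in("side","top"):
    cv2.imwrite(f"pics/{n}0.png",grab_frame(n)[:,:,::-1]); print(n,calibration(n))
print(read_state(),tip_reach)
E
```

```text
side {'fx': 400.5634014979859, 'fy': 400.5634014979859, 'cx': 282.27881758284207, 'cy': 205.9417370410859, 'camera_from_world': array([[-0.9981,  0.058 , -0.0213,  0.5463],
       [-0.049 , -0.5348,  0.8435, -0.0027],
       [ 0.0375,  0.843 ,  0.5367, -1.2909],
       [ 0.    ,  0.    ,  0.    ,  1.    ]])}
top {'fx': 404.4156122636404, 'fy': 404.4156122636404, 'cx': 278.46204605711176, 'cy': 202.80957813982707, 'camera_from_world': array([[ 0.0269, -0.9996, -0.0019,  0.0695],
       [ 0.9949,  0.0266,  0.0975, -0.5791],
       [-0.0974, -0.0045,  0.9952, -1.1025],
       [ 0.    ,  0.    ,  0.    ,  1.    ]])}
{'clock': 0.1, 'joint_pos': array([73.2883, 26.8942, -2.7828, 87.8673,  1.381 , 65.3742, -4.7161]), 'dq': array([-0.1278, -0.1706, -0.0026, -0.0262, -0.0085,  0.0229, -0.0198]), 'joint_torque': array([  0.0003, -51.1518,  -0.0472, -23.8391,   0.0107,   0.0044,
        -0.    ]), 'ee_pos': array([ 0.1752, -0.6513,  0.2383]), 'tcp_rot': array([[ 0.9657,  0.2598, -0.0005],
       [ 0.2598, -0.9657,  0.0017],
       [-0.0001, -0.0018, -1.    ]]), 'force': array([-0.6125,  0.9322,  0.4505]), 'moment': array([ 0.0024, -0.071 ,  0.0153]), 'grip_force': 0.0, 'gripper_width': 0.08533297820232491} 0.008
```

View pics/side0.png

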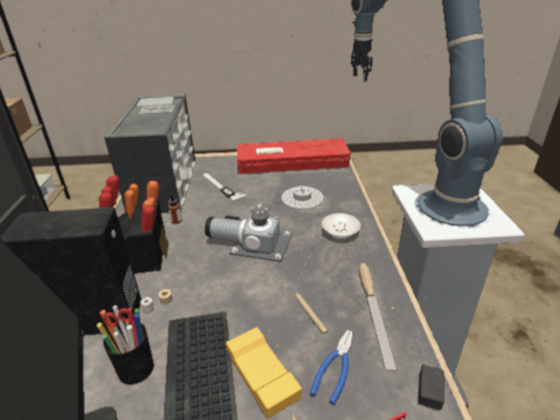

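View pics/top0.png

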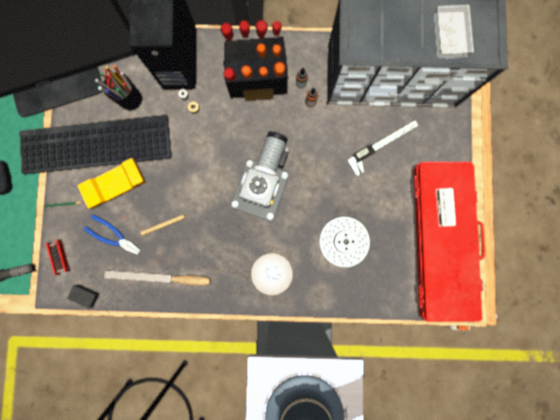

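The top view shows the disc at about (345,242), the hub at (259,184), and the dish at (272,273). In the side view the disc is at (302,196) and the hub at (260,212). I'll zoom in on both.

```bash
cat > h.py <<'E'
from plant import *
import cv2,numpy as np
np.set_printoptions(precision=4,suppress=True)
def ray(n,u,v):
    c=calibration(n);M=c["camera_from_world"];R=M[:3,:3]
    d=R.T@np.array([(u-c["cx"])/c["fx"],-(v-c["cy"])/c["fy"],-1.]);return -R.T@M[:3,3],d
def plane(n,u,v,z):
    o,d=ray(n,u,v);return o+d*(z-o[2])/d[2]
def tri(p,q):
    (a,d),(b,e)=ray("top",*p),ray("side",*q)
    s,t=np.linalg.lstsq(np.c_[d,-e],b-a,rcond=None)[0]
    return (a+s*d+b+t*e)/2,np.linalg.norm(a+s*d-b-t*e)
def proj(n,P):
    c=calibration(n);M=c["camera_from_world"];p=M[:3,:3]@P+M[:3,3]
    return np.array([c["cx"]+c["fx"]*p[0]/-p[2],c["cy"]+c["fy"]*p[1]/p[2]])
def crop(im,u,v,w,s): return cv2.resize(im[v-w:v+w,u-w:u+w],None,fx=s,fy=s,interpolation=cv2.INTER_CUBIC)
E
python3 - <<'E'
from h import *
t=cv2.imread("pics/top0.png");s=cv2.imread("pics/side0.png")
A=np.hstack([crop(t,259,184,20,10)[:300,:400],crop(t,345,242,30,6.67)[:300,:400]])
a=crop(t,259,184,20,7);b=crop(t,345,242,28,5);c=crop(s,260,212,20,7);d=crop(s,302,196,28,5)
cv2.imwrite("pics/z.png",np.vstack([np.hstack([a,b]),np.hstack([c,d])]))
E
```

```text
(no output)
```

View pics/z.png

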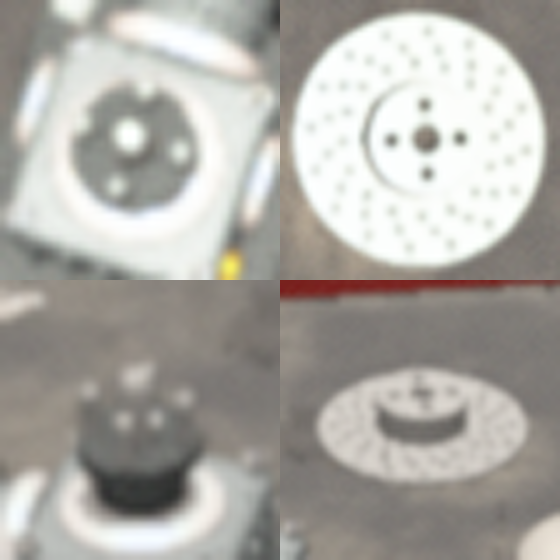

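The crops show four stud tips plus the spigot in the top view. The disc's bore and four holes are clear in both views.

```bash
python3 - <<'E'
from h import *
f=lambda x,y,o,s:((x+.5)/s-.5+o[0],(y+.5)/s-.5+o[1])
ta=lambda x,y:f(x,y,(239,164),7); tb=lambda x,y:f(x-280,y,(317,214),5)
sc=lambda x,y:f(x,y-280,(240,192),7); sd=lambda x,y:f(x-280,y-280,(274,168),5)
print("spigot",tri(ta(129,134),sc(137,374)))
print("bore",tri(tb(426,138),sd(423,395)))
S=np.array([plane("top",*ta(*p),.124) for p in((146,88),(180,152),(115,185),(82,120))])
H=np.array([plane("top",*tb(*p),.030) for p in((424,104),(460,138),(427,174),(391,140))])
for n,P in("studs",S),("holes",H):
    c=P.mean(0);d=P-c;print(n,c,np.linalg.norm(d[:,:2],axis=1),np.degrees(np.arctan2(d[:,1],d[:,0]))%90)
# ring outline centroid in top, at z=.005
t=cv2.imread("pics/top0.png");g=(t.min(2)>150).astype(np.uint8);g=cv2.morphologyEx(g,cv2.MORPH_CLOSE,np.ones((3,3)))
C=cv2.findContours(g,cv2.RETR_EXTERNAL,2)[0]
for c in C:
    if cv2.contourArea(c)>500:
        e=cv2.fitEllipse(c)
        if 200<e[0][0]<420: print(e,plane("top",*e[0],.005))
print("spig@.132",plane("top",*ta(129,134),.132),"dish",plane("top",272,273,.029))
E
```

```text
spigot (array([0.6161, 0.1408, 0.1314]), np.float64(0.0017976854520535903))
bore (array([ 0.4744, -0.1046,  0.0257]), np.float64(0.0015981868283273914))
studs [0.6173 0.1405 0.124 ] [0.0187 0.019  0.0189 0.0189] [74.4083 73.6169 74.0794 73.0083]
holes [ 0.4746 -0.1037  0.03  ] [0.0193 0.0191 0.0193 0.0191] [3.081  3.1473 3.0801 3.2445]
((301.63720703125, 432.5613708496094), (116.95939636230469, 143.6222686767578), 6.219207763671875) [-0.0429  0.0057  0.005 ]
((271.5010070800781, 273.7322692871094), (41.232948303222656, 41.6971549987793), 10.23112678527832) [0.3789 0.0993 0.005 ]
((344.0884094238281, 241.71658325195312), (50.43471145629883, 51.09306716918945), 160.90261840820312) [ 0.4738 -0.1033  0.005 ]
((263.019287109375, 175.76925659179688), (37.241302490234375, 67.49687194824219), 23.347854614257812) [0.6561 0.1316 0.005 ]
((387.022705078125, 84.22756958007812), (26.317556381225586, 50.585601806640625), 38.32965850830078) [ 0.9377 -0.2242  0.005 ]
((353.0916442871094, 80.03125762939453), (26.497093200683594, 40.20431137084961), 47.445186614990234) [ 0.9478 -0.1245  0.005 ]
spig@.132 [0.6169 0.1407 0.132 ] dish [0.3827 0.0976 0.029 ]
```

Request:
{"api": "move_arm", "payload": {"deltas": "0 0 -0.1745 0 0 0 0.0854;0 0 -0.1745 0 0 0 0.0854;0 0 -0.1745 0 0 0 0.0854;0 0 -0.1745 0 0 0 0.0854;0 0 -0.1745 0 0 0 0.0854;0 0 -0.1745 0 0 0 0.0854;0 0 0 0.03 0.0075 0 0.0854;0 0 0 0.05 0.0125 0 0.0854;0 0 0 0.05 0.0125 0 0.0854;0 0 0 0.05 0.0125 0 0.0854"}}

```text
clock: 1.35
ee_pos: [0.2658, -0.4878, 0.2389]
tcp_rot: [[0.258, 0.966, -0.0], [0.966, -0.258, 0.001], [0.0, -0.0, -1.0]]
force: [0.9, 0.2, 0.6]
gripper_width: 0.0856
grip_force: 0.0
```

Request:
{"api": "move_arm", "payload": {"deltas": "0 0 0 0.05 0.0125 0 0.0854;0 0 0 0.05 0.0125 0 0.0854;0 0 0 0.05 0.0125 0 0.0854;0 0 0 0.05 0.0125 0 0.0854;0 0 0 0.05 0.0125 0 0.0854;0 0 0 0.05 0.0125 0.02 0.0854;0 0 0 0.05 0.0125 0.03 0.0854;0 0 0 0.04 0.01 0.03 0.0854;0 0 0 0.02 0.005 0.02 0.0854;0 0 0 0 0 0 0.0854"}}

```text
clock: 2.6
ee_pos: [0.4695, -0.118, 0.1379]
tcp_rot: [[0.254, 0.967, -0.003], [0.967, -0.254, 0.002], [0.001, -0.004, -1.0]]
force: [-0.1, -1.1, 0.4]
gripper_width: 0.0852
grip_force: 0.0
```

```bash
cat >> h.py <<'E'
def rel(x,y,z):
    s=read_state();R=s["tcp_rot"];d=np.array([x,y,z])-s["ee_pos"]
    print("t",s["clock"],"pos",s["ee_pos"],"yaw %.2f"%np.degrees(np.arctan2(R[1,0],R[0,0])),"tilt",np.degrees(R[:2,2]),"tool delta",R.T@d,"F",s["force"],"M",s["moment"],"w",s["gripper_width"],"g",s["grip_force"],"q",s["joint_pos"])
E
python3 - <<'E'
from h import *
rel(.4743,-.1037,.09)
s=crop(grab_frame("side"),302,185,50,6)
cv2.imwrite("pics/a.png",s[:,:,::-1])
E
```

```text
t 2.6 pos [ 0.4695 -0.118   0.1379] yaw 75.27 tilt [-0.1881  0.1049] tool delta [0.015  0.0012 0.0479] F [-0.1266 -1.1353  0.3894] M [-0.0021  0.0012  0.0189] w 0.08521366819684417 g 0.0 q [ 36.5079  19.6454 -32.8405 117.6669  14.3747  46.7481 -19.5161]
```

View pics/a.png

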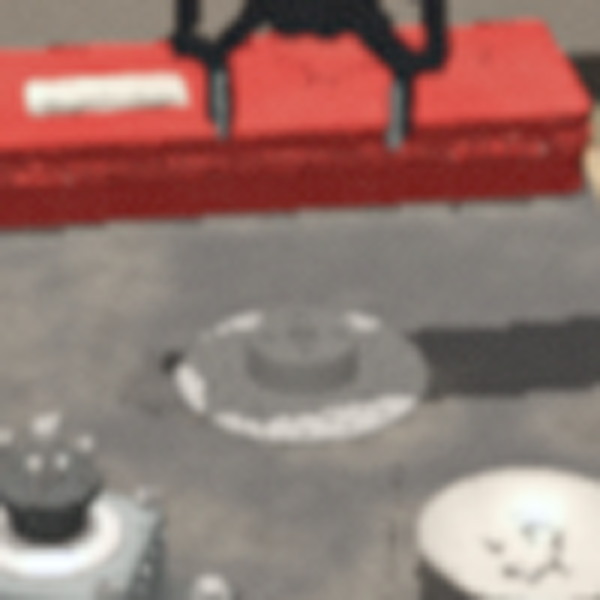

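The open fingertips appear at crop (222,138) and (397,145), well above and beside the disc. I'll work out their height.

```bash
python3 - <<'E'
from h import *
for x,y in((222,138),(397,145)):
    o,d=ray("side",252+x/6,135+y/6)
    # vertical plane through TCP with normal = tool x
    s=read_state();n=s["tcp_rot"][:,0]; P=o+d*((s["ee_pos"]-o)@n)/(d@n); print(P, s["tcp_rot"].T@(P-s["ee_pos"]))
E
```

```text
[ 0.5148 -0.1316  0.1355] [-0.      0.0467  0.0032]
[ 0.4223 -0.107   0.1386] [-0.     -0.049   0.0003]
```

Request:
{"api": "move_arm", "payload": {"deltas": "0 0 0.004 0.008 0.001 0.02 0.0854;0 0 0 0.007 0 0.02 0.0854;0 0 0 0 0 0.02 0.0854;0 0 0 0 0 0.02 0.0854;0 0 0 0 0 0 0.0854;0 0 0 0 0 0 0.0854"}}

```text
clock: 3.4
ee_pos: [0.4756, -0.1067, 0.0604]
tcp_rot: [[0.263, 0.965, 0.002], [0.965, -0.263, -0.001], [-0.0, 0.002, -1.0]]
force: [0.8, -0.3, -0.1]
gripper_width: 0.0854
grip_force: 0.0
```

```bash
python3 - <<'E'
from h import *
rel(.4743,-.1037,.015)
a=crop(grab_frame("side"),302,185,30,8);b=crop(grab_frame("top"),345,242,30,5)
cv2.imwrite("pics/b.png",np.hstack([a,np.pad(b,((0,180),(0,0),(0,0)))])[:,:,::-1])
E
```

```text
t 3.4 pos [ 0.4756 -0.1067  0.0604] yaw 74.73 tilt [ 0.0997 -0.0521] tool delta [ 0.0025 -0.0021  0.0454] F [ 0.7577 -0.3161 -0.0995] M [-0.0297  0.0456 -0.0201] w 0.08537637803930642 g 0.0 q [ 31.0988  26.6914 -29.004  120.8013  21.1572  37.2647 -27.6175]
```

View pics/b.png

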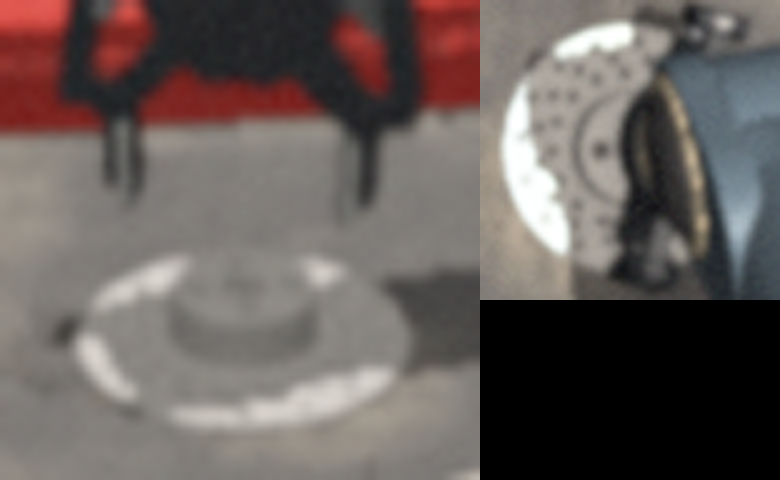

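The fingers straddle the hat, with tips at about (130,200) and (360,205) and the hat spanning 168–318. I'll descend and grip.

Request:
{"api": "move_arm", "payload": {"deltas": "0 0 -0.004 0.0025 -0.002 0.01 0.0854;0 0 0 0 0 0.015 0.0854;0 0 0 0 0 0.012 0.0854;0 0 0 0 0 0.008 0.0854;0 0 0 0 0 0 0.0854;0 0 0 0 0 0 0.0854"}}

```text
clock: 4.25
ee_pos: [0.474, -0.1026, 0.0144]
tcp_rot: [[0.258, 0.966, 0.0], [0.966, -0.258, -0.0], [0.0, 0.0, -1.0]]
force: [0.5, 0.3, -0.1]
gripper_width: 0.0849
grip_force: 0.0
```

Request:
{"api": "move_arm", "payload": {"deltas": "0 0 0 0 0 0 0.07;0 0 0 0 0 0 0.066;0 0 0 0 0 0 0.063;0 0 0 0 0 0 0.058;0 0 0 0 0 0 0.05;0 0 0 0 0 0 0.05;0 0 0 0 0 0 0.05;0 0 0 0 0 0 0.05", "grip_force": 60}}

```text
clock: 5.25
ee_pos: [0.4741, -0.1028, 0.0151]
tcp_rot: [[0.258, 0.966, 0.001], [0.966, -0.258, -0.001], [-0.001, 0.001, -1.0]]
force: [-2.9, -0.4, 7.1]
gripper_width: 0.0604
grip_force: 64.4
```

```bash
python3 - <<'E'
from h import *
rel(.4743,-.1037,.015)
E
```

```text
t 5.25 pos [ 0.4741 -0.1028  0.0151] yaw 75.05 tilt [ 0.0433 -0.0446] tool delta [-0.0008  0.0005  0.0001] F [-2.8803 -0.4167  7.1114] M [ 0.0529  0.3345 -0.0032] w 0.060440915153897906 g 64.40008335979655 q [ 27.9293  30.8987 -25.8391 122.3739  25.2302  31.7817 -31.4033]
```

Request:
{"api": "move_arm", "payload": {"deltas": "0 0 0 0 0 -0.005 0.05;0 0 0 0 0 -0.01 0.05;0 0 0 0 0 -0.02 0.05;0 0 0 0 0 -0.03 0.05;0 0 0 0 0 -0.03 0.05;0 0 0 0 0 -0.03 0.05;0 0 0 0 0 -0.03 0.05;0 0 0 0 0 -0.02 0.05;0 0 0 0 0 -0.01 0.05;0 0 0 0 0 0 0.05"}}

```text
clock: 6.5
ee_pos: [0.4736, -0.1027, 0.1995]
tcp_rot: [[0.258, 0.966, 0.001], [0.966, -0.258, -0.0], [-0.0, 0.001, -1.0]]
force: [-0.2, 0.0, -4.4]
gripper_width: 0.0599
grip_force: 66.1
```

Request:
{"api": "move_arm", "payload": {"deltas": "0 0 0.04 0 0 0 0.05;0 0 0.08 0 0 0 0.05;0 0 0.072 0 0 0 0.05;0 0 0 0 0 0 0.05;0 0 0 0 0 0 0.05"}}

```text
clock: 7.12
ee_pos: [0.4735, -0.1026, 0.1988]
tcp_rot: [[0.437, 0.899, -0.001], [0.899, -0.437, 0.0], [-0.0, -0.001, -1.0]]
force: [0.1, 0.2, -3.8]
gripper_width: 0.0603
grip_force: 66.0
```

```bash
python3 - <<'E'
from h import *
rel(.617,.1406,.2)
E
```

```text
t 7.125 pos [ 0.4735 -0.1026  0.1988] yaw 64.09 tilt [-0.0591  0.0221] tool delta [ 0.2814  0.0229 -0.0013] F [ 0.1084  0.2257 -3.8442] M [ 0.0287 -0.0315 -0.0253] w 0.06030657094074308 g 66.00846760324202 q [ 35.8669  14.6159 -33.3309 114.2206   9.8511  53.9545 -28.3596]
```

Request:
{"api": "move_arm", "payload": {"deltas": "0 0 0 0.0214 0.0019 0 0.05;0 0 0 0.04 0.003 0 0.05;0 0 0 0.04 0.003 0 0.05;0 0 0 0.04 0.003 0 0.05;0 0 0 0.04 0.003 0 0.05;0 0 0 0.04 0.003 0 0.05;0 0 0 0.04 0.003 0 0.05;0 0 0 0.02 0.003 0 0.05;0 0 0 0 0 0 0.05;0 0 0 0 0 0 0.05"}}

```text
clock: 8.38
ee_pos: [0.617, 0.1383, 0.1988]
tcp_rot: [[0.439, 0.898, -0.001], [0.898, -0.439, -0.002], [-0.002, -0.0, -1.0]]
force: [0.3, -0.2, -4.5]
gripper_width: 0.06
grip_force: 66.0
```

```bash
python3 - <<'E'
from h import *
rel(.617,.1406,.17)
S=grab_frame("side");T=grab_frame("top")
P=read_state()["ee_pos"];u,v=map(int,proj("side",P));U,V=map(int,proj("top",P));print(u,v,U,V)
a=crop(S,u,v+12,30,8);b=crop(T,U,V,36,5)[:300]
cv2.imwrite("pics/c.png",np.hstack([a[:,:420],np.pad(b,((0,180),(0,0),(0,0)))])[:,:,::-1])
E
```

```text
t 8.375 pos [0.617  0.1383 0.1988] yaw 63.95 tilt [-0.0786 -0.1159] tool delta [ 0.0021 -0.001   0.0288] F [ 0.3165 -0.2372 -4.4942] M [-0.0129  0.0141 -0.0092] w 0.06000342725806584 g 66.01219685864635 q [  7.9632  28.9622 -34.3627  95.0178  18.1565  61.7866 -57.8221]
257 182 256 178
```

View pics/c.png

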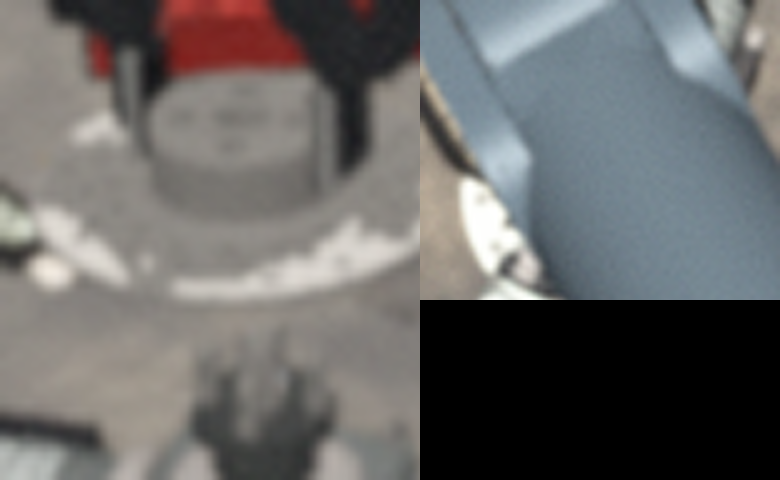

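The disc is held level above the hub. The bore centre is at about (235,117) in the left crop, and the spigot is below at about (262,335). I'll compare both in the side view at their known heights.

```bash
python3 - <<'E'
from h import *
f=lambda x,y,o,s:((x+.5)/s-.5+o[0],(y+.5)/s-.5+o[1])
print("spig side",plane("side",*f(137,374-280,(240,192),7),.132))
print("spig side now",plane("side",*f(264,335,(227,164),8),.132))
print("pick bore side",plane("side",*f(143,115,(274,168),5),.03))
z=read_state()["ee_pos"][2]+.0153
print("bore side now",plane("side",*f(235,117,(227,164),8),z))
E
```

```text
spig side [0.6151 0.142  0.132 ]
spig side now [0.614  0.1443 0.132 ]
pick bore side [ 0.4744 -0.0971  0.03  ]
bore side now [0.6191 0.1426 0.2144]
```

Request:
{"api": "move_arm", "payload": {"deltas": "0 0 0 0.0019 -0.0023 0.01 0.05;0 0 0 0 0 0.02 0.05;0 0 0 0 0 0.02 0.05;0 0 0 0 0 0.01 0.05;0 0 0 0 0 0.004 0.05;0 0 0 0 0 0 0.05;0 0 0 0 0 0 0.05"}}

```text
clock: 9.35
ee_pos: [0.6167, 0.1433, 0.136]
tcp_rot: [[0.438, 0.899, 0.001], [0.899, -0.438, 0.0], [0.001, 0.001, -1.0]]
force: [0.4, 0.1, -4.4]
gripper_width: 0.0602
grip_force: 66.0
```

```bash
python3 - <<'E'
from h import *
rel(.6158,.141,.13)
S=grab_frame("side");P=read_state()["ee_pos"];u,v=map(int,proj("side",P));print(u,v)
cv2.imwrite("pics/d.png",crop(S,u,v,30,9)[:,:,::-1])
E
```

```text
t 9.35 pos [0.6167 0.1433 0.136 ] yaw 64.05 tilt [0.0802 0.0206] tool delta [-0.0025  0.0002  0.006 ] F [ 0.375   0.1498 -4.4245] M [ 0.0377 -0.0634 -0.0406] w 0.06016247075617322 g 65.96708186378237 q [  6.4371  32.6382 -32.911   98.2957  20.9206  55.2041 -60.3846]
258 203
```

View pics/d.png

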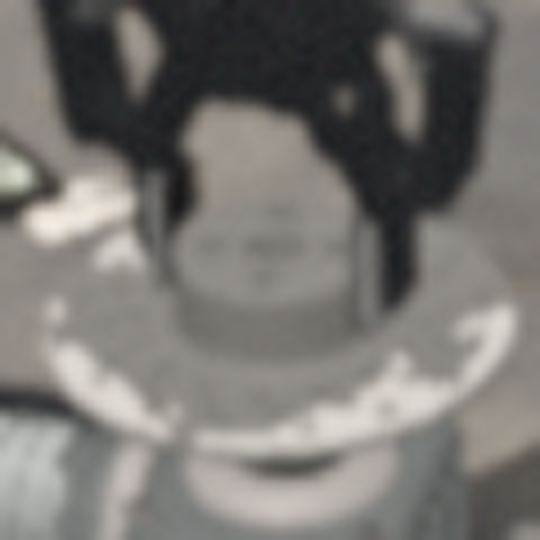

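The disc is level and just above the spigot, with the bore at crop (268,245). Checking the side-view offset against the spigot.

```bash
python3 - <<'E'
from h import *
f=lambda x,y,o,s:((x+.5)/s-.5+o[0],(y+.5)/s-.5+o[1])
print(plane("side",*f(268,245,(228,173),9),.1513)); rel(.616,.1405,.128)
E
```

```text
[0.619  0.1462 0.1513]
t 9.4 pos [0.6167 0.1432 0.1361] yaw 64.04 tilt [0.0835 0.0189] tool delta [-0.0028  0.0005  0.0081] F [ 0.4595 -0.678  -4.6187] M [-0.0171  0.0324  0.0324] w 0.059931002282765995 g 65.96705044561531 q [  6.4389  32.6308 -32.9087  98.2978  20.918   55.2051 -60.3849]
```

Request:
{"api": "move_arm", "payload": {"deltas": "0 0 0 -0.0038 -0.0004 0.003 0.05;0 0 0 0 0 0.003 0.05;0 0 0 0 0 0 0.05;0 0 0 0 0 0.002 0.05;0 0 0 0 0 0.002 0.05;0 0 0 0 0 0 0.05"}}

```text
clock: 10.15
ee_pos: [0.6141, 0.1398, 0.1251]
tcp_rot: [[0.438, 0.899, -0.0], [0.899, -0.438, -0.0], [-0.0, -0.0, -1.0]]
force: [-0.5, 0.5, -3.6]
gripper_width: 0.0602
grip_force: 66.0
```

Request:
{"api": "move_arm", "payload": {"deltas": "0 0 0 0 0 0.002 0.05;0 0 0 0 0 0.001 0.05;0 0 0 0 0 0.001 0.05;0 0 0 0 0 0 0.05"}}

```text
clock: 10.65
ee_pos: [0.6142, 0.1397, 0.1212]
tcp_rot: [[0.438, 0.899, -0.0], [0.899, -0.438, -0.0], [-0.0, -0.0, -1.0]]
force: [0.2, 0.7, -4.3]
gripper_width: 0.0603
grip_force: 66.0
```

Request:
{"api": "move_arm", "payload": {"deltas": "0 0 0 0 0 0.001 0.05;0 0 0 0 0 0.001 0.05;0 0 0 0 0 0 0.05"}}

```text
clock: 11.02
ee_pos: [0.6142, 0.1397, 0.1192]
tcp_rot: [[0.438, 0.899, -0.0], [0.899, -0.438, -0.0], [-0.0, -0.0, -1.0]]
force: [-0.8, -0.0, -4.3]
gripper_width: 0.06
grip_force: 66.0
```

Request:
{"api": "move_arm", "payload": {"deltas": "0 0 0 0 0 0.001 0.05;0 0 0 0 0 0.001 0.05;0 0 0 0 0 0 0.05"}}

```text
clock: 11.4
ee_pos: [0.6147, 0.1401, 0.1176]
tcp_rot: [[0.438, 0.899, 0.001], [0.899, -0.438, 0.001], [0.001, 0.001, -1.0]]
force: [1.1, 0.5, -2.9]
gripper_width: 0.0601
grip_force: 66.1
```

Request:
{"api": "move_arm", "payload": {"deltas": "0 0 0 0.001 0.0006 0 0.05;0 0 0 0 0 0.001 0.05;0 0 0 0 0 0 0.05"}}

```text
clock: 11.78
ee_pos: [0.6151, 0.1404, 0.1161]
tcp_rot: [[0.438, 0.899, -0.0], [0.899, -0.438, -0.0], [-0.0, -0.0, -1.0]]
force: [1.0, 1.4, -4.6]
gripper_width: 0.0598
grip_force: 66.1
```

```bash
python3 - <<'E'
from h import *
rel(.616,.1405,.115)
E
```

```text
t 11.775 pos [0.6151 0.1404 0.1161] yaw 64.05 tilt [-0.0077 -0.0008] tool delta [0.0005 0.0007 0.0011] F [ 0.9936  1.3925 -4.6062] M [ 0.0634 -0.0985  0.0259] w 0.059768525293432954 g 66.06234097271226 q [  6.2504  33.7703 -32.3237  99.3997  21.7878  53.1951 -60.912 ]
```

Request:
{"api": "move_arm", "payload": {"deltas": "0 0 0 0.0007 0.0004 0 0.05;0 0 0 0 0 0.001 0.05;0 0 0 0 0 0 0.05"}}

```text
clock: 12.15
ee_pos: [0.6157, 0.1408, 0.1151]
tcp_rot: [[0.438, 0.899, -0.0], [0.899, -0.438, -0.0], [-0.0, -0.0, -1.0]]
force: [-0.2, -0.3, -3.4]
gripper_width: 0.0601
grip_force: 66.1
```

Request:
{"api": "move_arm", "payload": {"deltas": "0 0 0 0 0 0.001 0.05;0 0 0 0 0 0 0.05;0 0 0 0 0 0 0.05"}}

```text
clock: 12.52
ee_pos: [0.6159, 0.1409, 0.1144]
tcp_rot: [[0.438, 0.899, 0.0], [0.899, -0.438, 0.0], [0.0, 0.0, -1.0]]
force: [-0.8, 0.2, -3.8]
gripper_width: 0.0598
grip_force: 66.1
```

Request:
{"api": "move_arm", "payload": {"deltas": "0 0 0 0 0 0.001 0.05;0 0 0 0 0 0 0.05;0 0 0 0 0 0 0.05"}}

```text
clock: 12.9
ee_pos: [0.6161, 0.1411, 0.1138]
tcp_rot: [[0.438, 0.899, 0.001], [0.899, -0.438, 0.0], [0.001, 0.001, -1.0]]
force: [-1.0, -0.4, 1.4]
gripper_width: 0.0601
grip_force: 66.6
```

```bash
python3 - <<'E'
from h import *
rel(.616,.1405,.115)
E
```

```text
t 12.9 pos [0.6161 0.1411 0.1138] yaw 64.04 tilt [0.0464 0.0095] tool delta [-0.0006  0.0002 -0.0012] F [-1.0464 -0.4025  1.3675] M [-0.0715  0.2223 -0.0836] w 0.06012659429924758 g 66.58307712699752 q [  6.1281  33.98   -32.2341  99.3791  21.9361  52.9735 -61.0492]
```

The disc is resting on the studs (force rose about 6 N, with the web near 20 mm above the flange). Now turning under light pressure.

Request:
{"api": "move_arm", "payload": {"deltas": "0 0 0.026 0 0 0.0003 0.05;0 0 0.026 0 0 0 0.05;0 0 0 0 0 0 0.05"}}

```text
clock: 13.28
ee_pos: [0.6159, 0.141, 0.1126]
tcp_rot: [[0.484, 0.875, 0.0], [0.875, -0.484, 0.0], [0.0, -0.0, -1.0]]
force: [1.8, 1.9, -3.5]
gripper_width: 0.0603
grip_force: 66.1
```

Request:
{"api": "move_arm", "payload": {"deltas": "0 0 0.026 0 0 0 0.05;0 0 0.026 0 0 0 0.05;0 0 0 0 0 0 0.05"}}

```text
clock: 13.65
ee_pos: [0.6155, 0.1405, 0.1127]
tcp_rot: [[0.529, 0.849, -0.001], [0.849, -0.529, -0.001], [-0.001, -0.0, -1.0]]
force: [-0.3, -0.7, -3.9]
gripper_width: 0.0598
grip_force: 66.1
```

```bash
python3 - <<'E'
from h import *
rel(.616,.1405,.115)
E
```

```text
t 13.65 pos [0.6155 0.1405 0.1127] yaw 58.07 tilt [-0.0501 -0.0429] tool delta [ 0.0003  0.0004 -0.0023] F [-0.3314 -0.6833 -3.8656] M [ 0.0099 -0.0204  0.0119] w 0.05984154638374867 g 66.05748943809886 q [  5.1477  33.7018 -30.7397  99.5112  20.9355  52.6332 -66.2013]
```

Request:
{"api": "move_arm", "payload": {"deltas": "0 0 0 0 0 0.001 0.05;0 0 0 0 0 0.001 0.05;0 0 0 0 0 0 0.05"}}

```text
clock: 14.02
ee_pos: [0.6157, 0.1407, 0.1108]
tcp_rot: [[0.529, 0.849, -0.0], [0.849, -0.529, -0.0], [-0.0, -0.0, -1.0]]
force: [-0.3, -0.5, -4.2]
gripper_width: 0.0601
grip_force: 66.1
```

```bash
python3 - <<'E'
from h import *
rel(.616,.1405,.115)
E
```

```text
t 14.025 pos [0.6157 0.1407 0.1108] yaw 58.09 tilt [-0.0202 -0.0115] tool delta [-0.0001  0.0004 -0.0042] F [-0.3449 -0.4956 -4.2185] M [0.0069 0.0048 0.0067] w 0.06014257194387624 g 66.05769179121125 q [  5.1131  33.8346 -30.7059  99.57    21.0281  52.4215 -66.2607]
```

Request:
{"api": "move_arm", "payload": {"deltas": "0 0 0.01 0 0 0.001 0.05;0 0 0 0 0 0.001 0.05;0 0 0 0 0 0.001 0.05;0 0 0 0 0 0 0.05"}}

```text
clock: 14.52
ee_pos: [0.6158, 0.1408, 0.1079]
tcp_rot: [[0.537, 0.844, -0.0], [0.844, -0.537, -0.0], [-0.0, -0.0, -1.0]]
force: [0.5, 0.5, -4.0]
gripper_width: 0.0606
grip_force: 66.0
```

Request:
{"api": "move_arm", "payload": {"deltas": "0 0 0 0 0 0.001 0.05;0 0 0 0 0 0.001 0.05;0 0 0 0 0 0.001 0.05;0 0 0 0 0 0 0.05"}}

```text
clock: 15.02
ee_pos: [0.616, 0.141, 0.1051]
tcp_rot: [[0.537, 0.844, 0.0], [0.844, -0.537, 0.0], [0.0, 0.0, -1.0]]
force: [1.1, 0.1, -3.7]
gripper_width: 0.06
grip_force: 66.1
```

```bash
python3 - <<'E'
from h import *
rel(.616,.1405,.115)
E
```

```text
t 15.025 pos [0.616  0.141  0.1051] yaw 57.52 tilt [0.0203 0.0099] tool delta [-0.0004  0.0003 -0.0099] F [ 1.0786  0.0724 -3.6521] M [ 0.0461 -0.0403  0.0305] w 0.06004996015450891 g 66.05486401473172 q [  4.8691  34.1901 -30.3857  99.7897  21.207   51.7826 -66.9811]
```

Sliding freely on the studs. Now I'll press past the balls.

Request:
{"api": "move_arm", "payload": {"deltas": "0 0 0 0 0 0.001 0.05;0 0 0 0 0 0.001 0.05;0 0 0 0 0 0.001 0.05;0 0 0 0 0 0 0.05"}}

```text
clock: 15.52
ee_pos: [0.616, 0.141, 0.1018]
tcp_rot: [[0.537, 0.844, 0.001], [0.844, -0.537, 0.0], [0.001, 0.0, -1.0]]
force: [1.4, 0.4, -2.7]
gripper_width: 0.06
grip_force: 66.3
```

Request:
{"api": "move_arm", "payload": {"deltas": "0 0 0 0 0 0.001 0.05;0 0 0 0 0 0.001 0.05;0 0 0 0 0 0 0.05"}}

```text
clock: 15.9
ee_pos: [0.6159, 0.1409, 0.0995]
tcp_rot: [[0.537, 0.844, -0.0], [0.844, -0.537, 0.0], [0.0, -0.0, -1.0]]
force: [0.4, 1.1, -4.2]
gripper_width: 0.0599
grip_force: 66.1
```

```bash
python3 - <<'E'
from h import *
rel(.616,.1405,.094)
E
```

```text
t 15.9 pos [0.6159 0.1409 0.0995] yaw 57.52 tilt [-0.0045  0.0151] tool delta [-0.0003  0.0003  0.0055] F [ 0.4175  1.0674 -4.2405] M [ 0.2277 -0.2894  0.0459] w 0.059873851205087605 g 66.08754213026259 q [  4.7474  34.5629 -30.2112 100.0073  21.4516  51.2467 -67.1691]
```

Request:
{"api": "move_arm", "payload": {"deltas": "0 0 0 0 0 0.001 0.05;0 0 0 0 0 0.001 0.05;0 0 0 0 0 0 0.05"}}

```text
clock: 16.27
ee_pos: [0.6156, 0.1407, 0.0973]
tcp_rot: [[0.537, 0.844, -0.001], [0.844, -0.537, 0.0], [-0.0, -0.0, -1.0]]
force: [1.5, 2.9, -6.7]
gripper_width: 0.0597
grip_force: 66.1
```

Request:
{"api": "move_arm", "payload": {"deltas": "0 0 0 0 0 0.001 0.05;0 0 0 0 0 0.001 0.05;0 0 0 0 0 0 0.05"}}

```text
clock: 16.65
ee_pos: [0.6154, 0.1404, 0.0957]
tcp_rot: [[0.537, 0.843, -0.001], [0.843, -0.537, -0.001], [-0.001, -0.001, -1.0]]
force: [-0.0, 0.4, -5.8]
gripper_width: 0.0602
grip_force: 66.1
```

```bash
python3 - <<'E'
from h import *
rel(.616,.1405,.094)
E
```

```text
t 16.65 pos [0.6154 0.1404 0.0957] yaw 57.51 tilt [-0.065  -0.0471] tool delta [0.0004 0.0005 0.0017] F [-0.032   0.3739 -5.7904] M [ 0.1579 -0.1248  0.0339] w 0.060154272243479856 g 66.13075568340719 q [  4.6574  34.8081 -30.0696 100.1731  21.6423  50.9373 -67.3209]
```

Request:
{"api": "move_arm", "payload": {"deltas": "0 0 0 0 0 0.001 0.05;0 0 0 0 0 0.0005 0.05;0 0 0 0 0 0 0.05"}}

```text
clock: 17.02
ee_pos: [0.6156, 0.1405, 0.0952]
tcp_rot: [[0.537, 0.843, -0.0], [0.843, -0.537, -0.001], [-0.001, 0.0, -1.0]]
force: [-3.0, -1.8, 3.3]
gripper_width: 0.0601
grip_force: 67.0
```

Request:
{"api": "move_arm", "payload": {"deltas": "0 0 0 0 0 0.0005 0.05;0 0 0 0 0 0.0005 0.05;0 0 0 0 0 0 0.05"}}

```text
clock: 17.4
ee_pos: [0.6157, 0.1405, 0.0952]
tcp_rot: [[0.537, 0.843, -0.0], [0.843, -0.537, -0.001], [-0.001, 0.001, -1.0]]
force: [-4.7, -2.8, 9.8]
gripper_width: 0.0602
grip_force: 67.8
```

```bash
python3 - <<'E'
from h import *
rel(.616,.1405,.094)
E
```

```text
t 17.4 pos [0.6157 0.1405 0.0952] yaw 57.50 tilt [-0.0011 -0.0836] tool delta [0.0001 0.0003 0.0012] F [-4.691  -2.7619  9.8326] M [-0.5806  1.0907  0.0299] w 0.06020408072600835 g 67.77473138587084 q [  4.607   34.8376 -30.0345 100.1894  21.7371  50.855  -67.4145]
```

TCP height 0.0952 matches home (0.080 + 0.0151 at the pick), with a firm stop. Relieve the load, then release.

Request:
{"api": "move_arm", "payload": {"deltas": "0 0 0 0 0 -0.0008 0.05;0 0 0 0 0 0 0.064;0 0 0 0 0 0 0.072;0 0 0 0 0 0 0.0854;0 0 0 0 0 0 0.0854;0 0 0 0 0 0 0.0854;0 0 0 0 0 0 0.0854"}}

```text
clock: 18.27
ee_pos: [0.6159, 0.1409, 0.0943]
tcp_rot: [[0.537, 0.844, 0.0], [0.844, -0.537, -0.0], [0.0, 0.0, -1.0]]
force: [-0.3, -0.2, 0.7]
gripper_width: 0.0851
grip_force: 0.0
```

```bash
python3 - <<'E'
from h import *
rel(.616,.1405,.094)
E
```

```text
t 18.275 pos [0.6159 0.1409 0.0943] yaw 57.52 tilt [ 0.0042 -0.0021] tool delta [-0.0002  0.0003  0.0003] F [-0.2676 -0.185   0.6536] M [-0.0173 -0.0222 -0.0021] w 0.08508386871270185 g 0.0 q [  4.6095  34.9148 -30.0306 100.2016  21.7196  50.7318 -67.3862]
```

Lift straight up, then back off so the top camera has a clear view.

Request:
{"api": "move_arm", "payload": {"deltas": "0 0 0 0 0 -0.01 0.0854;0 0 0 0 0 -0.02 0.0854;0 0 0 0 0 -0.03 0.0854;0 0 0 0 0 -0.03 0.0854;0 0 0 0 0 -0.03 0.0854;0 0 0 0 0 -0.02 0.0854;0 0 0 -0.04 -0.01 0 0.0854;0 0 0 -0.05 -0.01 0 0.0854;0 0 0 -0.05 -0.01 0 0.0854;0 0 0 -0.05 -0.01 0 0.0854"}}

```text
clock: 19.52
ee_pos: [0.4789, 0.001, 0.2348]
tcp_rot: [[0.537, 0.844, 0.0], [0.844, -0.537, -0.0], [-0.0, 0.001, -1.0]]
force: [-0.1, -1.9, 0.7]
gripper_width: 0.0851
grip_force: 0.0
```

Request:
{"api": "move_arm", "payload": {"deltas": "0 0 0 -0.05 -0.01 0 0.0854;0 0 0 -0.03 -0.01 0 0.0854;0 0 0 0 0 0 0.0854;0 0 0 0 0 0 0.0854"}}

```text
clock: 20.02
ee_pos: [0.421, -0.0541, 0.235]
tcp_rot: [[0.536, 0.844, 0.002], [0.844, -0.536, -0.0], [0.001, 0.001, -1.0]]
force: [0.2, 0.8, -0.4]
gripper_width: 0.0857
grip_force: 0.0
```

```bash
python3 - <<'E'
from h import *
S=grab_frame("side");T=grab_frame("top")
cv2.imwrite("pics/e.png",np.hstack([crop(S,262,215,38,5),crop(T,259,184,38,5)])[:,:,::-1])
cv2.imwrite("pics/full.png",T[:,:,::-1])
# change check elsewhere against the first picture
d=cv2.absdiff(cv2.imread("pics/side0.png"),S[:,:,::-1].copy()).max(2)
for n,(u,v) in dict(cal=(225,188),dish=(341,228),drift=(311,313)).items(): print(n,d[v-14:v+14,u-20:u+20].mean(),d[v-14:v+14,u-20:u+20].max())
g=(T.min(2)>150).astype(np.uint8)
for c in cv2.findContours(cv2.morphologyEx(g,cv2.MORPH_CLOSE,np.ones((3,3))),cv2.RETR_EXTERNAL,2)[0]:
    if cv2.contourArea(c)>500: e=cv2.fitEllipse(c);print(e,plane("top",*e[0],.085))
rel(.6,.1,.2)
E
```

```text
cal 2.9026785714285714 7
dish 3.080357142857143 50
drift 2.861607142857143 6
((303.0892333984375, 397.41339111328125), (79.69981384277344, 102.2557373046875), 99.00483703613281) [0.0775 0.009  0.085 ]
((271.48626708984375, 273.7362060546875), (41.23725128173828, 41.88084411621094), 10.189733505249023) [0.385 0.098 0.085]
((446.7698059082031, 207.755615234375), (15.877564430236816, 59.74431228637695), 177.28628540039062) [ 0.5702 -0.3615  0.085 ]
((260.767333984375, 181.93911743164062), (52.7861442565918, 77.89973449707031), 20.21056365966797) [0.6261 0.1335 0.085 ]
((426.40863037109375, 79.67312622070312), (20.80244255065918, 50.83879852294922), 51.98086166381836) [ 0.9206 -0.3106  0.085 ]
((386.7178039550781, 84.49979400634766), (26.217138290405273, 50.1568717956543), 37.82764434814453) [ 0.9041 -0.2022  0.085 ]
((353.4806823730469, 79.33724212646484), (26.301855087280273, 42.82084274291992), 41.03425598144531) [ 0.9163 -0.1113  0.085 ]
((454.4708251953125, 29.663036346435547), (37.77191925048828, 64.56316375732422), 0.2839484214782715) [ 1.0661 -0.3895  0.085 ]
t 20.125 pos [ 0.4212 -0.0537  0.2347] yaw 57.62 tilt [0.0575 0.026 ] tool delta [0.2256 0.0687 0.0349] F [ 0.2707  0.019  -0.278 ] M [-0.0179 -0.0445  0.0427] w 0.0854833578934422 g 0.0 q [ 32.9564   5.5512 -33.0314 118.6234   3.5854  56.7122 -34.2988]
```

View pics/e.png

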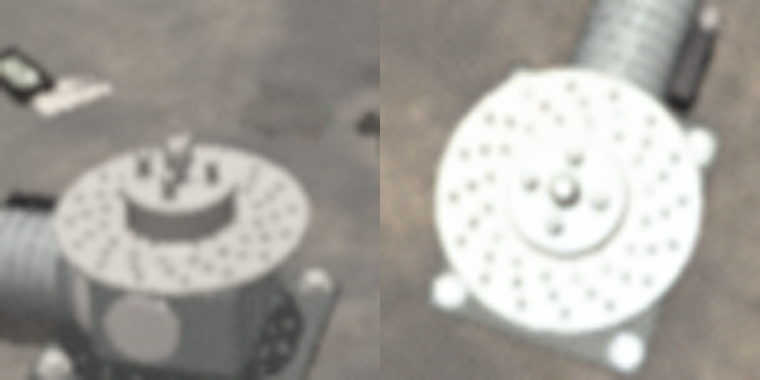

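The studs and spigot stand through the level disc, centred on the hub. The spring-ball pull followed by a firm stop at an 80.1 mm rise (80 expected) confirms it is home. The dish, calliper and drift are unmoved.

```bash
python3 -c "from plant import *;print(job_done())"
```

```text
the job is handed in; nothing more can be done
None
```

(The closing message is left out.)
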